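# Shut and lock the drive cover of a potter's wheel

## Task

The drive cover on the deck of the tabletop potter's wheel has been left standing open. Push it down shut, then set your fingertips in the slot of its cam fastener and turn it a quarter turn clockwise until the cover is locked down flush, and take the hand away. Only push and turn: do not raise the cover any further, and leave the pots and tools around it alone.

Things in the scene. Friction and masses are not known exactly. Their poses are not given: they have to be found in the camera images.
- potters_wheel: Grey tabletop potter's wheel, 355 x 622 x 150 mm, fixed. Origin on the table straight below the fastener of the shut cover; x points from its front to its rear, y along its length to the wheel head, z up; the front faces the robot within 0.3 rad. Its flat deck, 150 mm above the table, spans x -115 to 240, y -140 to 482 mm; the cover fills an opening in it (x -47 to 133, y -102 to 102 mm).
- wheel_head (a point): Centre of the top of the aluminium wheel head (224 mm across), 206 mm above the table, at x 65, y 325 mm in the wheel's frame. The black splash pan round it has 148 mm radius and its rim is 195 mm above the table.
- cover (a joint): Hinge angle in rad of the cover, a light-grey plate 170 x 200 (along the hinge) x 16 mm, 0.2 kg with the fastener: 0 = shut, top flush with the deck; grows as the front edge rises. Starts at 0.50 to 0.70; the stiff hinge stays where it is left. Sprung pins lift the front edge over the last 8 mm: pushed shut and let go unlocked, it rises to about 0.05 rad; 7 N down on the fastener presses it to 0.
- cover_hinge (a point): Middle of the cover's hinge line: along the far side of the cover, parallel to the wheel's y, at x 130, y 0, z 153 mm in the wheel's frame; axes as the wheel's. The cover's front edge lies 175 mm before it when shut, and 3 mm lower.
- cover_edge (a point): Middle of the cover's front edge, on its top face; its x axis lies in the cover's top face and points to the hinge, z out of the top face.
- cam_fastener (a joint): Angle in rad of the fastener; grows clockwise seen from above: 0 = slot along the cover's front edge, 1.571 = locked, at its stop, slot square to that edge. Starts at 0 to 0.25, turns with 0.05 to 0.3 N m, stays where it is left. Past 0.8 rad its tongue runs under a ramped catch and draws the cover down; turned with the cover above 0.06 rad, the tongue misses the catch and the cover cannot shut.
- slot (a point): Centre of the floor of the fastener's slot, on its axis, 13 mm below the cover's top (cover shut: x 0, y 0, z 137 mm in the wheel's frame). The fastener is a cast aluminium disc, 71 mm across, sunk flush in the cover; the straight slot runs right across it, 28 mm wide, 70 mm long, 13 mm deep, black at the bottom. Axes: y along the slot, x across it, z out of the cover.
- bowl: Terracotta bowl, 130 mm across, 60 mm high, standing on the wheel head; origin under its foot. Leave alone.
- pinch_pot: Small white cup, 42 mm across, 34 mm high, on the deck between the cover and the splash pan; origin under its foot. Leave alone.
- wooden_rib: Wooden potter's rib, 34 x 85 x 7 mm, lying on the deck in front of the cover; origin under its centre. Leave alone.
- mug: Blue mug, 80 mm across, 90 mm high, on the table to the right of the wheel; origin under its foot. Leave alone.
- glaze_jar: Clear jar with white lid, 60 mm across, 85 mm high, on the table to the right of the wheel; origin under its foot. Leave alone.
- glaze_brush: Flat brush with wooden handle, 190 mm long, lying on the table to the right of the wheel; origin under its middle. Leave alone.

How it is judged:
By the outcome, as a careful person would: the job done as asked, in the order asked, and still so for the second after the job is handed in, with the robot touching nothing.
It also fails if it takes over 43 s, if anything falls off the work surface, if the arm or the gripper's body presses on something with over 40 N, if the wrist force passes 120 N, or if a joint passes its speed limit or range.

## Robot

A 7-joint arm with a two-finger parallel gripper is mounted at the origin on the work surface. World frame = base frame: x ahead of the robot, y to its left, z up, the work surface at z = 0. Lengths are in m, angles in rad, forces in N, time in s.
With the tool pointing down it reaches from about 0.4 to 0.85 m from the base axis. Payload 10.4 kg.
Tool frame: the origin (TCP) lies at the very end of the fingers, on their centre line; the grasp point (between the pads) lies 19 mm behind it (manip.pinch_z is the distance from the TCP to the grasp point, in m); z points along the fingers, y is the line along which they close (so a half turn about z gives the same grasp; the last joint's range is limited). The gripper opens to 85 mm and grips with 20 to 120 N. Pads are 22 mm wide; open, the fingers measure 114 mm over their backs; the gripper's body (76 mm by 85 mm) begins 54 mm behind the grasp point. The pads swing forward as they close: fully open they stand 13 mm farther back than shut.
Start: joints at [1.228, 0.332, -0.065, 1.46, 0.022, 1.35, -0.088], TCP at [0.197, -0.593, 0.231] pointing down, gripper open.
Joint ranges: [-2.6, 2.6], [-0.5, 2.12], [-1.47, 1.34], [0.16, 2.42], [-1.27, 4.41], [0.06, 2.06], [-2.6, 2.6]. Speed limits (rad/s): [2.22, 2.22, 2.79, 2.79, 3.14, 3.14, 3.14].

## Interface

Orientations are given as a unit quaternion [x, y, z, w].
In Python, from workcell import manip gives the robot as it stands. The module is installed in compiled form; this text tells all that it offers.
- The arm moves only by the shell command python3 -m creep 'ROWS' [OPENING] [FORCE]. ROWS is a JSON object of lists of equal length, an entry for each row: "slide": the shift along the tool's x, y, z in m, a list of three; "twist": the turn about the tool's z in degrees. A call has 1 to 8 rows; each row shifts and turns the commanded pose from where the row before left it, along the tool's axes as they then stand; what a row does not reach is not made up. A row lasts 1/8 s, in which the tool goes at most 62.5 mm and 10.7 degrees, less where a joint would pass 70% of its speed; a pose out of reach is approached as far as the arm can. A call with a gripper value outside its range is refused whole. OPENING is the opening in per cent of the stroke, from 0 (shut) to 100 (fully open), set as the call begins (- or left out, the last holds). The fingers move at their own pace and stop on an object; FORCE is the grip in N (left out, the last holds). Time passes only in rows, so rows that do not move let the fingers close. It gives the time, the measured TCP pose, the force, the opening and the grip force at its end, in the units of the state.
- manip.get_obs(): the state, without advancing time (a new reading comes with each control period).
- manip.camera(name): name is "scene" or "top" or "wrist"; returns (picture, depth): 384x512x3 uint8, blue, green, red; 384x512 float32, m along the optical axis (not along the pixel's ray), 0 where there is no reading.
- manip.camera_params(name): a dict with "intrinsics" (3x3 intrinsics, pixels), "dist_coeffs" ([k1, k2, p1, p2, k3] as OpenCV has them; the pictures are not rectified), "R" (3x3) and "t" (3): a world point X has camera coordinates R X + t. Camera axes: x right, y down, z forward; pixel columns grow to the right and rows downward; lengths in m; the calibration is good to about 2 mm. A picture is of the moment at which its call begins: read the wrist's pose just before it. camera_params takes no time and is no camera call; for the wrist camera it gives the pose at the moment of the call.
- manip.hand_in(): hands the job in; it is judged then, once.
The state is a dict: "clock": time; "joint_pos": joint angles; "joint_velocities": joint speeds; "tau": joint torques, N m; "position": TCP position; "ee_rot": TCP orientation; "ft_force": force on the tool from outside, world axes, zero at the start; "torque": the same for the moment, N m; "grip_width": opening from 0.0 (shut) to 1.0 (fully open); "grasp_force": force on a finger pad.
Only numpy, scipy, OpenCV 4.12 (cv2) and the standard library are available. Lean on these libraries where they do the work, as an engineer would, in place of code of your own. Each camera call takes 0.05 s, during which the arm holds its last target. There are 200 camera calls.

## Working session

There is one attempt and no reset: what is moved stays moved. The work goes in short steps, Python scripts to look and compute and a shell command to move; the robot and the scene stay as the last step left them, time stands still between calls to the robot, and variables do not carry over. Pictures are saved under pics/ and viewed, at most 10 in all, crops included, and the job is handed in when it is done.

```bash
mkdir -p pics
cat > h.py <<'E'
import numpy as np,cv2
from workcell import manip
from scipy.spatial.transform import Rotation as Ro
def shot(n):
    p=manip.camera_params(n); im,d=manip.camera(n); return im,d,p
def cloud(d,p):
    h,w=d.shape; u,v=np.meshgrid(np.arange(w),np.arange(h))
    n=cv2.undistortPoints(np.stack([u,v],-1).reshape(-1,1,2).astype(float),np.array(p["intrinsics"]),np.array(p["dist_coeffs"])).reshape(h,w,2)
    c=np.concatenate([n*d[...,None],d[...,None]],-1)
    X=(c-np.array(p["t"]))@np.array(p["R"]); X[d<=0]=np.nan; return X
E
python3 - <<'E'
from h import *
o=manip.get_obs(); print({k:np.round(v,3) for k,v in o.items()})
ims=[]
for n in("scene","top"):
    im,d,p=shot(n); np.savez(f"{n}.npz",im=im,d=d,X=cloud(d,p)); ims.append(im); print(n,np.round(-np.array(p["R"]).T@p["t"],3),np.round(p["R"],2).tolist())
cv2.imwrite("pics/a.png",cv2.resize(np.vstack(ims),(800,600)) if 0 else np.hstack([cv2.resize(i,(400,300)) for i in ims])); cv2.imwrite("pics/top.png",ims[1])
E
```

```text
{'clock': np.float64(0.0), 'joint_pos': array([ 1.228,  0.333, -0.065,  1.461,  0.022,  1.35 , -0.089]), 'joint_velocities': array([ 0.   , -0.001, -0.001, -0.   , -0.001, -0.   ,  0.   ]), 'tau': array([ 0.0000e+00, -6.2544e+01,  4.9000e-02, -3.9159e+01,  1.6000e-02,
        1.0000e-02,  0.0000e+00]), 'position': array([ 0.196, -0.593,  0.231]), 'ee_rot': array([ 0.987,  0.159, -0.   , -0.001]), 'ft_force': array([-0.371,  0.065, -0.045]), 'torque': array([0.042, 0.02 , 0.029]), 'grasp_force': np.float64(0.0), 'grip_width': np.float64(0.996)}
scene [1.054 0.384 1.289] [[-0.68, 0.73, -0.01], [0.63, 0.58, -0.52], [-0.37, -0.36, -0.86]]
top [ 0.413 -0.112  1.514] [[-0.01, -1.0, -0.01], [-0.99, 0.01, -0.11], [0.11, 0.01, -0.99]]
```

View pics/a.png

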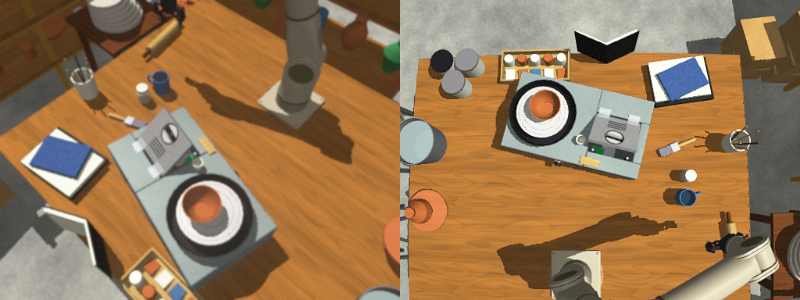

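View pics/top.png

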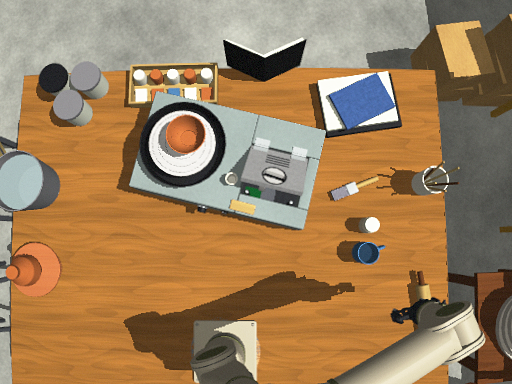

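The top view shows the wheel, with its head at about (182,140), the open cover at (275,172), the slot at (273,176), the cup at (231,178) and the rib at (242,207). The jar, mug and brush are on the right.

Run:
```python
from h import *
z=np.load("top.npz"); X=z["X"]; im=z["im"]
m=(np.abs(X[...,2]-.15)<.012); m[:90]=0;m[235:]=0;m[:,:120]=0;m[:,335:]=0
m=cv2.morphologyEx(m.astype(np.uint8),cv2.MORPH_OPEN,np.ones((3,3)))
n,l,s,_=cv2.connectedComponentsWithStats(m); 
P=X[m>0]; print(np.median(P[:,2]),len(P))
r=cv2.minAreaRect(P[:,:2].astype(np.float32)); print("rect",r)
B=cv2.boxPoints(r); print(B)
c=np.array(r[0]); w,h=r[1]; a=np.radians(r[2])
ex=np.array([np.cos(a),np.sin(a)]); ey=np.array([-ex[1],ex[0]])
L=ex if w>h else ey
if L[1]<0:L=-L   # wheel y -> head (world +y)
F=np.array([L[1],-L[0]]); yaw=np.arctan2(F[1],F[0]); 
O=c-F*.0625-L*.171
print("yaw",yaw,"O",O)
# check: head
wm=(np.abs(X[...,2]-.206)<.006)&(im.min(-1)>150); wm[:,:130]=0;wm[:,230:]=0;wm[:90]=0;wm[195:]=0
hp=X[wm]; cc,rr=cv2.minEnclosingCircle(hp[:,:2].astype(np.float32)); print("head",cc,rr,"pred",O+F*.065+L*.325)
# cover in wheel frame
W=np.stack([(X[...,:2]-O)@F,(X[...,:2]-O)@L,X[...,2]],-1)
q=(np.abs(W[...,1])<.09)&(W[...,2]>.17)&(W[...,2]<.3)&(W[...,0]>-.06)&(W[...,0]<.12)
Q=W[q]; k=np.polyfit(Q[:,0],Q[:,2],1); res=Q[:,2]-np.polyval(k,Q[:,0]);g=abs(res)<.005; k=np.polyfit(Q[g,0],Q[g,2],1)
print("cover ang",np.arctan(-k[0]),k,Q.min(0),Q.max(0))
wc=lambda x,y:np.round(O+F*x+L*y,4)
for nm,pp in dict(cup=(231,178),rib=(242,207)).items():
    print(nm,np.round(np.nanmedian(W[pp[1]-2:pp[1]+3,pp[0]-2:pp[0]+3].reshape(-1,3),0),3))
```

```text
0.15068095029172276 10237
rect ((0.6966675519943237, -0.01896485686302185), (0.6225172281265259, 0.3590213358402252), 75.83063507080078)
[[ 0.44642556 -0.2768116 ]
 [ 0.7945242  -0.3646961 ]
 [ 0.94690955  0.23888189]
 [ 0.5988109   0.32676637]]
yaw -0.2473020709311396 O [ 0.59421011 -0.1694631 ]
head (0.7367691397666931, 0.12845851480960846) 0.11283471435308456 pred [0.736789   0.12973793]
cover ang 0.6556059378241453 [-0.76908802  0.25033123] [-0.02075979 -0.08990486  0.17002827] [0.10784245 0.08998756 0.26640716]
cup [-0.005  0.139  0.156]
rib [-0.092  0.079  0.157]
```

```bash
python3 -m creep '{"slide":[[0,0,-0.06],[0,0,-0.06],[0,0,-0.03],[0.04,-0.016,0],[0.05,-0.02,0],[0.05,-0.02,0],[0.05,-0.02,0],[0.05,-0.02,0]],"twist":[0,0,0,0,0,0,0,0]}' 0 30; python3 -m creep '{"slide":[[0.05,-0.021,0],[0.05,-0.021,0],[0.05,-0.021,0],[0.05,-0.021,0],[0.05,-0.021,0],[0,0,0],[0,0,0],[0,0,0]],"twist":[0,0,0,0,0,0,-10,-10]}'
```

```text
clock: 1.1
position: [0.3952, -0.4254, 0.381]
ee_rot: [0.987, 0.159, -0.0, -0.0]
ft_force: [0.7, -1.1, -0.3]
grip_width: -0.002
grasp_force: 0.0
clock: 2.1
position: [0.598, -0.2491, 0.3809]
ee_rot: [0.944, 0.331, -0.0, -0.0]
ft_force: [-0.9, 0.6, -0.9]
grip_width: -0.002
grasp_force: 0.0
```

```bash
python3 -m creep '{"slide":[[0,0,0],[0,0,0],[0,0,0],[0,0,0],[0,0,0],[0,0,0],[0,0,0],[0,0,0]],"twist":[-10.5,-10.5,-10.5,-10.5,-10.5,-10.5,-10.5,-10.5]}'; python3 -m creep '{"slide":[[0,0,0],[0,0,0],[0,0,0],[0,0,0],[0,0,0]],"twist":[-10.5,-10.5,-10.5,-10.5,0]}'
cat > pose.py <<'E'
from h import *
O=np.array([.5942,-.1695]);yaw=-.2473
F=np.array([np.cos(yaw),np.sin(yaw)]);L=np.array([-F[1],F[0]])
def pose(show=True):
    o=manip.get_obs();R=Ro.from_quat(o["ee_rot"]).as_matrix();p=o["position"]
    w=np.array([(p[:2]-O)@F,(p[:2]-O)@L,p[2]])
    ang=np.degrees(np.arctan2(R[1,0],R[0,0])-yaw)
    if show: print("t",round(o["clock"],2),"wheel-frame",np.round(w,4),"tool yaw rel wheel deg",round(ang,2),"tilt",np.round(R[:,2],3),"f",np.round(o["ft_force"],1),"j",np.round(o["joint_pos"],2),"g",round(o["grip_width"],2))
    return o,R,w
def rel(x,y,z):
    "slide in tool axes to wheel-frame target"
    o,R,w=pose(); t=np.r_[O+F*x+L*y,z]; print("slide",np.round(R.T@(t-o["position"]),4))
E
python3 -c "
from pose import *
rel(.02,-.065,.27)
im,d,p=shot('wrist');cv2.imwrite('pics/w1.png',im)"
```

```text
clock: 3.1
position: [0.5979, -0.2494, 0.381]
ee_rot: [0.48, 0.877, -0.0, -0.0]
ft_force: [0.1, 0.5, -0.3]
grip_width: -0.004
grasp_force: 0.0
clock: 3.72
position: [0.598, -0.2493, 0.381]
ee_rot: [0.137, 0.991, -0.0, -0.0]
ft_force: [0.9, 0.3, 0.3]
grip_width: 0.001
grasp_force: 0.0
t 3.73 wheel-frame [ 0.0232 -0.0764  0.381 ] tool yaw rel wheel deg 178.37 tilt [-0.001 -0.    -1.   ] f [0.9 0.3 0.3] j [ 0.79  0.45 -0.73  1.08  0.29  1.71  1.45] g 0.0
slide [0.0035 0.0113 0.111 ]
```

View pics/w1.png

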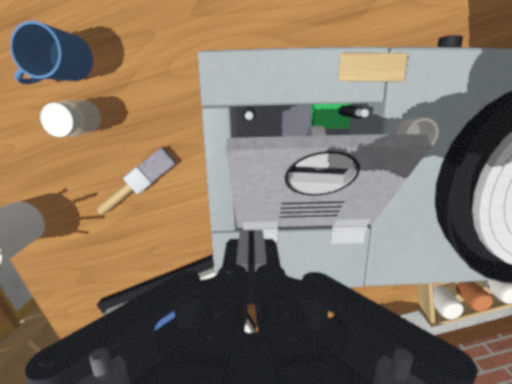

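The wrist view shows the cover's front edge at about row 140, the slot at (320,172), and the shut fingers at (252,240) on the cover's right half. I'll press it down there.

```bash
python3 -m creep '{"slide":[[0.008,0.011,0.05],[0,0,0.05],[0,0,0.02],[0,0,0.02],[0,0,0.02],[0,0,0]],"twist":[0,0,0,0,0,0]}'; python3 -c "
from pose import *
pose()"
```

```text
clock: 4.53
position: [0.5931, -0.2357, 0.2198]
ee_rot: [0.137, 0.991, 0.0, -0.001]
ft_force: [-0.6, 0.1, -0.0]
grip_width: -0.004
grasp_force: 0.0
t 4.53 wheel-frame [ 0.0151 -0.0645  0.2198] tool yaw rel wheel deg 178.44 tilt [-0.002  0.001 -1.   ] f [-0.6  0.1 -0. ] j [ 0.83  0.46 -0.73  1.41  0.31  1.39  1.4 ] g -0.0
```

```bash
python3 -m creep '{"slide":[[0,0,0.015],[0,0,0.015],[0,0,0.01]],"twist":[0,0,0]}'; python3 -m creep '{"slide":[[0,0,0.01],[0,0,0.008],[0,0,0.006],[0,0,0.006]],"twist":[0,0,0,0]}'; python3 -m creep '{"slide":[[0,0,0.002],[0,0,0]],"twist":[0,0]}'
```

```text
clock: 4.9
position: [0.5934, -0.2357, 0.1801]
ee_rot: [0.136, 0.991, 0.0, -0.0]
ft_force: [-0.6, -0.5, 0.1]
grip_width: -0.004
grasp_force: 0.2
clock: 5.4
position: [0.5937, -0.2358, 0.1515]
ee_rot: [0.136, 0.991, -0.0, 0.0]
ft_force: [-4.4, 0.1, 6.4]
grip_width: -0.003
grasp_force: 3.4
clock: 5.65
position: [0.5938, -0.2357, 0.1502]
ee_rot: [0.136, 0.991, -0.0, 0.0]
ft_force: [-4.3, 1.8, 7.1]
grip_width: -0.001
grasp_force: 3.8
```

```bash
python3 -m creep '{"slide":[[0,0,0.003],[0,0,0.002],[0,0,0]],"twist":[0,0,0]}'; python3 -m creep '{"slide":[[0,0,-0.01],[0,0,-0.05],[0.045,0.04,-0.06],[0.055,0.045,-0.05],[0,0,0]],"twist":[0,0,0,0,0]}' 35
python3 - <<'E'
from pose import *
pose()
im,d,p=shot('wrist');np.savez("w2.npz",im=im,d=d,X=cloud(d,p));cv2.imwrite('pics/w2.png',im)
E
```

```text
clock: 6.02
position: [0.594, -0.2358, 0.1496]
ee_rot: [0.137, 0.991, -0.001, 0.001]
ft_force: [-20.1, 5.2, 41.2]
grip_width: 0.002
grasp_force: 20.6
clock: 6.65
position: [0.5411, -0.1528, 0.2883]
ee_rot: [0.134, 0.991, -0.001, 0.003]
ft_force: [1.5, -0.1, -0.3]
grip_width: 0.35
grasp_force: 0.0
t 6.65 wheel-frame [-0.0556  0.0031  0.2883] tool yaw rel wheel deg 178.77 tilt [ 0.006 -0.003 -1.   ] f [ 1.5 -0.1 -0.3] j [ 0.87  0.25 -0.8   1.51  0.18  1.45  1.36] g 0.35
```

View pics/w2.png

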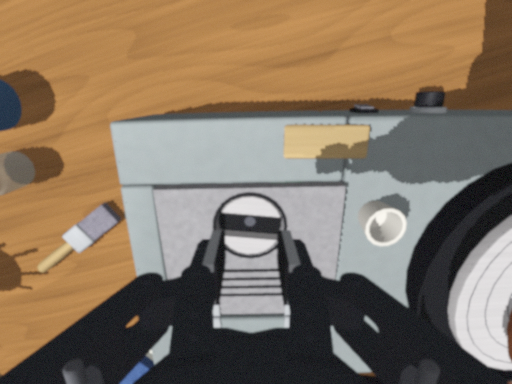

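The cover is down. The black slot runs across about (219–282, 222), with the fingers just below it. I'll measure its centre and angle.

Run:
```python
from pose import *
z=np.load("w2.npz");im=z["im"];X=z["X"]
m=(im.max(-1)<70).astype(np.uint8); m[:200]=0;m[245:]=0;m[:,:210]=0;m[:,292:]=0
m=cv2.morphologyEx(m,cv2.MORPH_OPEN,np.ones((7,7)))
cv2.imwrite("pics/m.png",cv2.resize(np.hstack([m[195:250,205:297]*255,im[195:250,205:297,1]]),None,fx=4,fy=4,interpolation=0))
# top/bottom edges in the middle columns, away from fingers
W=np.stack([(X[...,:2]-O)@F,(X[...,:2]-O)@L,X[...,2]],-1)
lo,up,pts=[],[],[]
for c in range(228,275):
    r=np.where(m[:,c])[0]
    if len(r)>5: up.append(W[r[0],c]);lo.append(W[r[-1],c])
up=np.array(up);lo=np.array(lo)
for e in(up,lo):
    k=np.polyfit(e[:,1],e[:,0],1);print("edge x at y0",k[1],"slope",k[0],"z",np.median(e[:,2]), "y",e[0,1],e[-1,1])
q=W[m>0];print("slot med",np.nanmedian(q,0),len(q))
# disc by bright rim around: cover plane height/tilt
for x in(-.04,-.03,.04,.06):
    s=(abs(W[...,0]-x)<.006)&(abs(abs(W[...,1])-.07)<.02)&(W[...,2]<.18);print(x,np.nanmedian(W[s][:,2]))
g=cv2.GaussianBlur(im[...,1],(3,3),0)
br=((im.min(-1)>195)).astype(np.uint8);br[:180]=0;br[260:]=0;br[:,:205]=0;br[:,300:]=0
b=W[br>0];b=b[b[:,2]<.18]
cc,r=cv2.minEnclosingCircle(b[:,:2].astype(np.float32));print("bright",cc,r,len(b))
```

```text
edge x at y0 -0.0074356185281164965 slope 0.12513328806263319 z 0.14364876521318629 y -0.023663662981258084 0.02811047998014731
edge x at y0 0.00944176069832767 slope 0.12060825706425898 z 0.14295232135073607 y -0.024666153986362065 0.02821839715410313
slot med [ 0.00048029 -0.00822165  0.14335838] 751
-0.04 0.15828613317499823
-0.03 0.15787165175393844
0.04 0.15458803643818655
0.06 0.1533666310042183
bright (-0.001604675780981779, 0.00024622800992801785) 0.0354241244494915 1273
```

View pics/m.png

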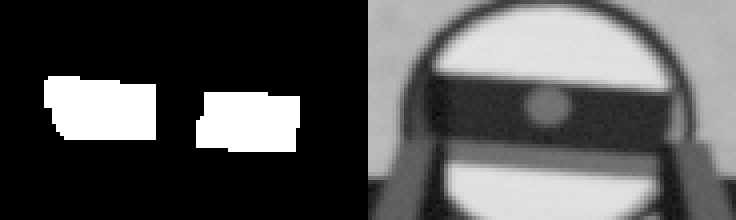

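```bash
python3 -m creep '{"slide":[[0,0,0.03],[0,0,0]],"twist":[5.8,0]}'; python3 -c "
from pose import *
rel(-.0005,0,.17)"
```

```text
clock: 6.95
position: [0.5392, -0.1576, 0.2517]
ee_rot: [0.187, 0.982, 0.0, -0.002]
ft_force: [-0.4, 0.3, 0.7]
grip_width: 0.348
grasp_force: 0.0
t 6.95 wheel-frame [-0.0562 -0.0019  0.2517] tool yaw rel wheel deg 172.64 tilt [-0.005  0.001 -1.   ] f [-0.4  0.3  0.7] j [ 0.86  0.27 -0.78  1.57  0.19  1.39  1.26] g 0.35
slide [-0.0554  0.009   0.0814]
```

```bash
python3 -m creep '{"slide":[[-0.03,0.005,0.04],[-0.0255,0.004,0.035],[0,0,0],[0,0,0]],"twist":[0,0,0,0]}'
python3 - <<'E'
from pose import *
rel(-.0005,0,.17)
im,d,p=shot('wrist');cv2.imwrite('pics/w3.png',cv2.resize(im[150:330,140:380],None,fx=3,fy=3))
E
```

```text
clock: 7.45
position: [0.5957, -0.1686, 0.1803]
ee_rot: [0.186, 0.983, 0.0, 0.0]
ft_force: [0.1, 0.5, 1.1]
grip_width: 0.346
grasp_force: 0.0
t 7.45 wheel-frame [0.0013 0.0012 0.1803] tool yaw rel wheel deg 172.75 tilt [ 0.001  0.    -1.   ] f [0.1 0.5 1.1] j [ 0.77  0.45 -0.75  1.51  0.31  1.3   1.19] g 0.35
slide [ 0.0016 -0.0014  0.0103]
```

View pics/w3.png

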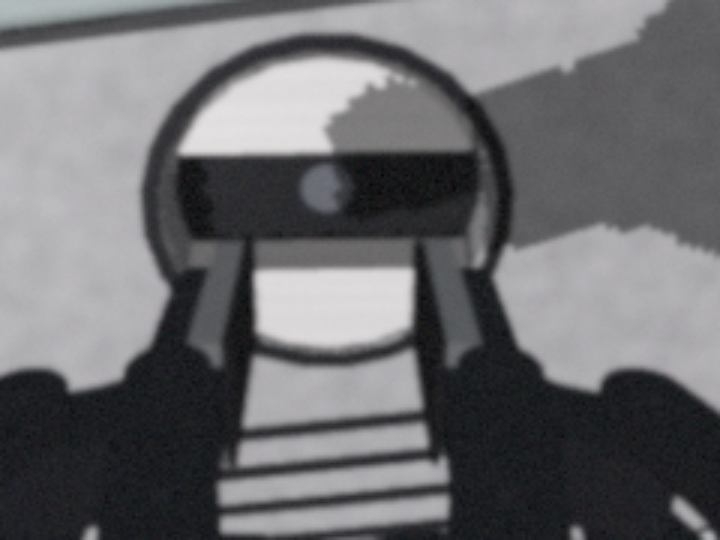

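The slot lies parallel to the line of the fingers, its centre at about crop (325,190), and the fingers are centred on it sideways. I'll insert them.

```bash
python3 -m creep '{"slide":[[0.0015,-0.0013,0.01],[0,0,0.01],[0,0,0.008],[0,0,0]],"twist":[0,0,0,0]}'; python3 -m creep '{"slide":[[0,0,0.004],[0,0,0.003],[0,0,0]],"twist":[0,0,0]}'; python3 -c "
from pose import *
rel(-.0005,0,.137)"
```

```text
clock: 8.0
position: [0.593, -0.1692, 0.1505]
ee_rot: [0.186, 0.982, 0.0, -0.001]
ft_force: [0.1, 0.0, -0.6]
grip_width: 0.351
grasp_force: 0.0
clock: 8.38
position: [0.5935, -0.1692, 0.1442]
ee_rot: [0.186, 0.982, 0.0, -0.0]
ft_force: [-0.5, -0.3, 0.5]
grip_width: 0.35
grasp_force: 0.0
t 8.38 wheel-frame [-8.000e-04  1.000e-04  1.442e-01] tool yaw rel wheel deg 172.69 tilt [-0.  0. -1.] f [-0.5 -0.3  0.5] j [ 0.77  0.48 -0.73  1.56  0.33  1.23  1.17] g 0.35
slide [-0.0003 -0.0001  0.0072]
```

```bash
python3 -m creep '{"slide":[[0,0,0.004],[0,0,0.003],[0,0,0]],"twist":[0,0,0]}';  python3 -m creep '{"slide":[[0,0,0.002],[0,0,0.001],[0,0,0]],"twist":[0,0,0]}'
```

```text
clock: 8.75
position: [0.5942, -0.1693, 0.1377]
ee_rot: [0.186, 0.982, -0.0, 0.001]
ft_force: [3.0, 0.1, 2.3]
grip_width: 0.349
grasp_force: 1.4
clock: 9.12
position: [0.5944, -0.1694, 0.1365]
ee_rot: [0.186, 0.982, -0.0, 0.001]
ft_force: [-3.6, 0.7, 17.0]
grip_width: 0.35
grasp_force: 8.6
```

Bottomed on the slot floor with 17 N, cover at 0. Now I'll turn it clockwise.

```bash
python3 -m creep '{"slide":[[0,0,0],[0,0,0],[0,0,0],[0,0,0],[0,0,0]],"twist":[8,8,8,8,8]}'; python3 -c "
from pose import *
print(np.round(pose()[0]['torque'],2))"; python3 -m creep '{"slide":[[0,0,0],[0,0,0],[0,0,0],[0,0,0],[0,0,0],[0,0,0]],"twist":[8,8,8,8,8,0]}'; python3 -c "
from pose import *
print(np.round(pose()[0]['torque'],2))"
```

```text
clock: 9.75
position: [0.5934, -0.1708, 0.1364]
ee_rot: [0.514, 0.858, -0.001, 0.001]
ft_force: [-8.3, -3.2, 19.4]
grip_width: 0.347
grasp_force: 9.7
t 9.75 wheel-frame [-0.0004 -0.0015  0.1364] tool yaw rel wheel deg 132.36 tilt [ 0.    -0.003 -1.   ] f [-8.3 -3.2 19.4] j [ 0.67  0.45 -0.61  1.57  0.27  1.2   0.51] g 0.35
[-0.67  1.99  0.05]
clock: 10.5
position: [0.5919, -0.1712, 0.1363]
ee_rot: [0.776, 0.631, -0.002, 0.0]
ft_force: [-15.8, -2.6, 22.9]
grip_width: 0.347
grasp_force: 11.8
t 10.5 wheel-frame [-0.0018 -0.0022  0.1363] tool yaw rel wheel deg 92.47 tilt [-0.003 -0.003 -1.   ] f [-15.8  -2.6  22.9] j [ 0.59  0.43 -0.49  1.58  0.21  1.19 -0.15] g 0.35
[-0.65  3.49 -0.04]
```

```bash
python3 -m creep '{"slide":[[0.001,0.001,0],[0.001,0.001,0],[0,0,0]],"twist":[4,4,0]}'; python3 -c "
from pose import *
print(np.round(pose()[0]['torque'],2))"; python3 -m creep '{"slide":[[0,0,0],[0,0,0],[0,0,0]],"twist":[3,3,0]}'; python3 -c "
from pose import *
print(np.round(pose()[0]['torque'],2))"
```

```text
clock: 10.88
position: [0.595, -0.1698, 0.1364]
ee_rot: [0.817, 0.576, -0.001, 0.001]
ft_force: [-12.2, -4.2, 21.3]
grip_width: 0.35
grasp_force: 10.7
t 10.88 wheel-frame [ 8.000e-04 -1.000e-04  1.364e-01] tool yaw rel wheel deg 84.53 tilt [-0.001 -0.003 -1.   ] f [-12.2  -4.2  21.3] j [ 0.56  0.43 -0.46  1.58  0.2   1.19 -0.28] g 0.35
[-0.83  2.8  -0.01]
clock: 11.25
position: [0.5959, -0.1695, 0.1365]
ee_rot: [0.846, 0.533, -0.0, 0.002]
ft_force: [-7.0, -3.8, 18.7]
grip_width: 0.351
grasp_force: 17.9
t 11.25 wheel-frame [0.0017 0.0004 0.1365] tool yaw rel wheel deg 78.61 tilt [ 0.001 -0.003 -1.   ] f [-7.  -3.8 18.7] j [ 0.55  0.42 -0.45  1.58  0.2   1.19 -0.38] g 0.35
[-0.7   1.62  0.52]
```

```bash
python3 -m creep '{"slide":[[0,0,0],[0,0,0],[0,0,0]],"twist":[2.5,2.5,0]}'; python3 -c "
from pose import *
print(np.round(pose()[0]['torque'],2))"
```

```text
clock: 11.62
position: [0.5959, -0.1695, 0.1365]
ee_rot: [0.868, 0.497, -0.001, 0.002]
ft_force: [-7.5, -6.0, 18.9]
grip_width: 0.35
grasp_force: 52.6
t 11.62 wheel-frame [0.0017 0.0004 0.1365] tool yaw rel wheel deg 73.8 tilt [ 0.001 -0.004 -1.   ] f [-7.5 -6.  18.9] j [ 0.54  0.42 -0.43  1.58  0.19  1.18 -0.46] g 0.35
[-1.12  1.78  2.49]
```

Torque rose to 2.5 N m, so the fastener is at its stop. I'll relax, retreat and look.

```bash
python3 -m creep '{"slide":[[0,0,0],[0,0,-0.001],[0,0,-0.01],[0,0,-0.03],[0,0,-0.06],[-0.0,-0.06,-0.02],[0,-0.03,0],[0,0,0]],"twist":[-6,-5,0,0,0,0,0,0]}'
python3 - <<'E'
from pose import *
pose()
im,d,p=shot('wrist');np.savez("w4.npz",im=im,d=d,X=cloud(d,p));cv2.imwrite('pics/w4.png',im)
X=cloud(d,p);W=np.stack([(X[...,:2]-O)@F,(X[...,:2]-O)@L,X[...,2]],-1)
for x in(-.07,-.04,-.03,.04,.06):
    s=(abs(W[...,0]-x)<.006)&(abs(abs(W[...,1])-.07)<.02)&(W[...,2]<.18);print(x,np.nanmedian(W[s][:,2]),s.sum())
E
```

```text
clock: 12.62
position: [0.5105, -0.1373, 0.256]
ee_rot: [0.817, 0.577, -0.0, 0.001]
ft_force: [0.2, -0.2, -0.3]
grip_width: 0.352
grasp_force: 0.0
t 12.62 wheel-frame [-0.0891  0.0107  0.256 ] tool yaw rel wheel deg 84.61 tilt [ 0.    -0.001 -1.   ] f [ 0.2 -0.2 -0.3] j [ 0.64  0.14 -0.5   1.66  0.07  1.36 -0.22] g 0.35
-0.07 0.1498761394010224 840
-0.04 0.15147327463365856 754
-0.03 0.1515135414979366 951
0.04 0.1508875282824938 1011
0.06 0.15069049876367718 1005
```

View pics/w4.png

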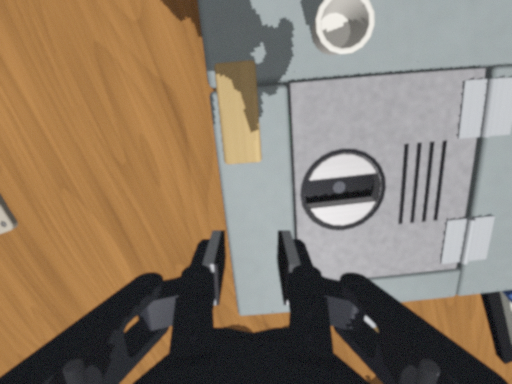

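The wrist view shows the slot, centred at (343,189), square to the front edge, and the cover about flush. The rib at (238,112) and the cup at (345,22) are in place. I'll measure the angles.

Run:
```python
from pose import *
z=np.load("w4.npz");im=z["im"];X=z["X"]
W=np.stack([(X[...,:2]-O)@F,(X[...,:2]-O)@L,X[...,2]],-1)
b=(im.min(-1)>190).astype(np.uint8);b[:140]=0;b[240:]=0;b[:,:295]=0;b[:,390:]=0
n,l,s,c=cv2.connectedComponentsWithStats(b)
for i in range(1,n):
    if s[i,4]<300: continue
    for e in(0,-1):
        E=[]
        for col in range(s[i,0]+8,s[i,0]+s[i,2]-8):
            r=np.where(l[:,col]==i)[0]; E.append(W[r[e],col])
        E=np.array(E);k=np.polyfit(E[:,0],E[:,1],1);print(i,e,"slope dy/dx deg",np.degrees(np.arctan(k[0])),"resid",np.std(E[:,1]-np.polyval(k,E[:,0])))
def edge(s): pass
q=(abs(abs(W[...,1])-.068)<.028)&(W[...,2]<.17)&(W[...,0]>-.038)&(W[...,0]<.1)
k=np.polyfit(W[q][:,0],W[q][:,2],1);print("cover slope",k)
q=(W[...,0]<-.055)&(W[...,0]>-.11)&(W[...,1]<-.02)&(W[...,1]>-.1)&(W[...,2]>.13)
k=np.polyfit(W[q][:,0],W[q][:,2],1);print("deck slope",k,q.sum())
# hinge/front edge direction from cover front gap (dark line, rows 90-270, col~292)
E=[]
for r in range(100,225,3):
    col=282+np.argmin(im[r,282:302].sum(-1).astype(int)); E.append(W[r,col])
E=np.array(E);k=np.polyfit(E[:,1],E[:,0],1);print("front edge dx/dy deg",np.degrees(np.arctan(k[0])))
```

```text
1 0 slope dy/dx deg 0.6919435956971447 resid 0.0025949788364845474
1 -1 slope dy/dx deg 1.063220083753972 resid 0.00032558768655399417
2 0 slope dy/dx deg 0.8008630561039416 resid 0.0004506029178342089
 ** On entry to DLASCL parameter number  4 had an illegal value
 ** On entry to DLASCL parameter number  4 had an illegal value
 ** On entry to DLASCL parameter number  4 had an illegal value
 ** On entry to DLASCL parameter number  4 had an illegal value
 ** On entry to DLASCL parameter number  5 had an illegal value
 ** On entry to DLASCL parameter number  4 had an illegal valueTraceback (most recent call last):
  File "<stdin>", line 12, in <module>
    c, resids, rank, s = lstsq(lhs, rhs, rcond)
                         ~~~~~^^^^^^^^^^^^^^^^^
    x, resids, rank, s = _umath_linalg.lstsq(a, b, rcond,
                         ~~~~~~~~~~~~~~~~~~~^^^^^^^^^^^^^
                                             signature=signature)
                                             ^^^^^^^^^^^^^^^^^^^^
    raise LinAlgError("SVD did not converge in Linear Least Squares")
numpy.linalg.LinAlgError: SVD did not converge in Linear Least Squares
```

Run:
```python
from pose import *
z=np.load("w4.npz");X=z["X"]
W=np.stack([(X[...,:2]-O)@F,(X[...,:2]-O)@L,X[...,2]],-1); W=W[np.isfinite(W).all(-1)]
def f(n,x0,x1,y0,y1):
    q=(W[:,0]>x0)&(W[:,0]<x1)&(W[:,1]>y0)&(W[:,1]<y1)&(abs(W[:,2]-.15)<.012);q=W[q]
    A=np.c_[q[:,:2],np.ones(len(q))];k=np.linalg.lstsq(A,q[:,2],rcond=None)[0];print(n,np.round(k,4),"z",np.median(q[:,2]).round(4),len(q))
f("cover+y",-.038,.1,.045,.095);f("cover-y",-.038,.1,-.095,-.045);f("coverfront",-.042,-.036,-.09,.09)
f("deck front",-.07,-.052,-.1,.1);f("deck side+",-.038,.1,.108,.118);f("deck side-",-.038,.1,-.135,-.108)
im=z["im"];cv2.imwrite("pics/w5.png",cv2.resize(im[60:290,260:512],None,fx=2.5,fy=2.5))
```

```text
cover+y [-0.0085 -0.0015  0.1513] z 0.1509 8973
cover-y [-0.0093 -0.0014  0.1513] z 0.1511 5265
coverfront [-0.1986 -0.0009  0.1437] z 0.1517 936
deck front [-0.008  -0.0018  0.1494] z 0.1498 2903
deck side+ [0.0008 0.0054 0.1493] z 0.15 2056
deck side- [ 0.0023 -0.0023  0.1498] z 0.1503 929
```

Run:
```python
from pose import *
z=np.load("w4.npz");im=z["im"];X=z["X"]
W=np.stack([(X[...,:2]-O)@F,(X[...,:2]-O)@L,X[...,2]],-1)
g=im.sum(-1).astype(int)
def fit(E,a,b,n):
    E=np.array(E);E=E[np.isfinite(E).all(1)]
    for _ in range(4):
        k=np.polyfit(E[:,a],E[:,b],1);r=abs(E[:,b]-np.polyval(k,E[:,a]));E=E[r<max(2*np.median(r),5e-4)]
    print(n,"deg",np.degrees(np.arctan(k[0])).round(2),"at",k[1].round(4),len(E))
fit([W[r,282+np.argmin(g[r,282:304])] for r in range(95,270,2)],1,0,"front gap dx/dy")
fit([W[60+np.argmin(g[60:95,c]),c] for c in range(300,455,2)],0,1,"+y side gap dy/dx")
fit([W[260+np.argmin(g[260:285,c]),c] for c in range(310,455,2)],0,1,"-y side gap dy/dx")
```

```text
front gap dx/dy deg 0.22 at -0.0479 57
+y side gap dy/dx deg -0.2 at 0.1025 77
-y side gap dy/dx deg -40.78 at -0.0263 44
```

The slot reads about 1° short of its stop and the front edge about 1.5 mm proud. I probably dragged it back by untwisting while still pressing. I'll go in once more, turn it to the stop, and lift off before untwisting.

```bash
python3 -m creep '{"slide":[[0,0,0],[0,0.045,0.03],[0,0.045,0.03],[0,0,0]],"twist":[-4,0,0,0]}'; python3 -c "
from pose import *
rel(0,0,.145)"
```

```text
clock: 13.18
position: [0.5989, -0.1623, 0.1895]
ee_rot: [0.796, 0.605, -0.002, -0.004]
ft_force: [-0.8, -0.1, -0.1]
grip_width: 0.353
grasp_force: 0.0
t 13.18 wheel-frame [0.0028 0.0082 0.1895] tool yaw rel wheel deg 88.61 tilt [-0.007  0.004 -1.   ] f [-0.8 -0.1 -0.1] j [ 0.57  0.4  -0.49  1.5   0.19  1.3  -0.21] g 0.35
slide [-0.0083 -0.0022  0.0445]
```

```bash
python3 -m creep '{"slide":[[-0.008,-0.001,0.01],[0,0,0],[0,0,0]],"twist":[0,0,0]}'; python3 -c "
from pose import *
rel(0,0,.145)"
```

```text
clock: 13.55
position: [0.5953, -0.1696, 0.1865]
ee_rot: [0.796, 0.605, 0.0, 0.001]
ft_force: [-0.9, -0.1, -0.0]
grip_width: 0.351
grasp_force: 0.0
t 13.55 wheel-frame [1.100e-03 1.000e-04 1.865e-01] tool yaw rel wheel deg 88.66 tilt [ 0.002 -0.001 -1.   ] f [-0.9 -0.1 -0. ] j [ 0.58  0.39 -0.49  1.52  0.19  1.28 -0.2 ] g 0.35
slide [-0.0001 -0.0012  0.0415]
```

```bash
python3 -m creep '{"slide":[[0,-0.001,0.02],[0,0,0.012],[0,0,0.008],[0,0,0]],"twist":[0,0,0,0]}'; python3 -m creep '{"slide":[[0,0,0.005],[0,0,0.004],[0,0,0]],"twist":[0,0,0]}'; python3 -m creep '{"slide":[[0,0,0],[0,0,0],[0,0,0],[0,0,0]],"twist":[5,5,3,0]}'; python3 -c "
from pose import *
print(np.round(pose()[0]['torque'],2))"
```

```text
clock: 14.05
position: [0.5943, -0.1691, 0.1449]
ee_rot: [0.796, 0.605, -0.0, -0.0]
ft_force: [-0.2, 0.2, -0.2]
grip_width: 0.349
grasp_force: 0.0
clock: 14.42
position: [0.5948, -0.1692, 0.1367]
ee_rot: [0.796, 0.605, 0.0, 0.0]
ft_force: [-0.7, -0.2, 3.0]
grip_width: 0.35
grasp_force: 2.0
clock: 14.92
position: [0.5945, -0.1692, 0.1368]
ee_rot: [0.859, 0.512, -0.0, 0.001]
ft_force: [-3.6, 0.3, 6.7]
grip_width: 0.35
grasp_force: 32.4
t 14.93 wheel-frame [0.0002 0.0003 0.1368] tool yaw rel wheel deg 75.8 tilt [ 0.    -0.001 -1.   ] f [-3.6  0.3  6.7] j [ 0.55  0.42 -0.44  1.58  0.19  1.19 -0.43] g 0.35
[-0.28  0.69  1.32]
```

```bash
python3 -m creep '{"slide":[[0,0,0],[0,0,0],[0,0,-0.003],[0,0,-0.001],[0,0,0],[0,0,0]],"twist":[3,0,0,0,-6,-2]}'; python3 -c "
from pose import *
print(np.round(pose()[0]['torque'],2))";python3 -m creep '{"slide":[[0,0,-0.02],[0,0,-0.04],[0,0,-0.04],[0,-0.06,0],[0,-0.03,0],[0,0,0],[0,0,0]],"twist":[0,0,0,0,0,0,0]}'
python3 - <<'E'
from pose import *
im,d,p=shot('wrist');X=cloud(d,p);np.savez("w6.npz",im=im,d=d,X=X);cv2.imwrite("pics/w6.png",im)
W=np.stack([(X[...,:2]-O)@F,(X[...,:2]-O)@L,X[...,2]],-1)
V=W[np.isfinite(W).all(-1)]
for n,x0,x1,y0,y1 in(("cover+",-.038,.1,.045,.095),("cover-",-.038,.1,-.095,-.045),("deckfront",-.07,-.052,-.1,.1)):
    q=V[(V[:,0]>x0)&(V[:,0]<x1)&(V[:,1]>y0)&(V[:,1]<y1)&(abs(V[:,2]-.15)<.012)]
    print(n,np.polyfit(q[:,0],q[:,2],1))
b=((im.min(-1)>190)&(np.hypot(W[...,0],W[...,1])<.036)).astype(np.uint8)
n,l,s,c=cv2.connectedComponentsWithStats(b)
for i in range(1,n):
    if s[i,4]<300: continue
    for e in(0,-1):
        E=np.array([W[np.where(l[:,c]==i)[0][e],c] for c in range(s[i,0]+8,s[i,0]+s[i,2]-8)])
        k=np.polyfit(E[:,0],E[:,1],1);r=np.std(E[:,1]-np.polyval(k,E[:,0]))
        if r<.001: print("slot edge",np.degrees(np.arctan(k[0])),r)
E
```

```text
clock: 15.68
position: [0.5942, -0.1691, 0.1398]
ee_rot: [0.836, 0.548, -0.0, -0.001]
ft_force: [-0.5, -0.6, 0.5]
grip_width: 0.353
grasp_force: 0.0
t 15.68 wheel-frame [-1.000e-04  3.000e-04  1.398e-01] tool yaw rel wheel deg 80.65 tilt [-0.001  0.001 -1.   ] f [-0.5 -0.6  0.5] j [ 0.56  0.42 -0.46  1.57  0.19  1.19 -0.34] g 0.35
[ 0.01 -0.01  0.03]
clock: 16.55
position: [0.5126, -0.1336, 0.2416]
ee_rot: [0.837, 0.548, 0.001, 0.001]
ft_force: [-0.3, -0.7, -0.2]
grip_width: 0.35
grasp_force: 0.0
cover+ [-0.00915036  0.15126413]
cover- [-0.00929511  0.15143453]
deckfront [-0.00760149  0.14935012]
slot edge -0.6580643752888762 0.0003793572746839444
```

View pics/w6.png

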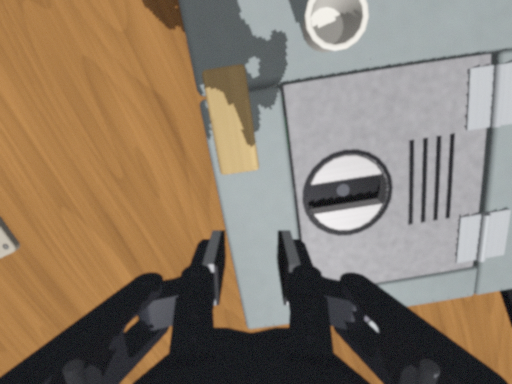

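The slot is now at its stop, square to the front edge. The cover's slope matches the deck's, so it is flush. The rib and cup are undisturbed.

```bash
python3 -m creep '{"slide":[[0,0,-0.04],[0,0,-0.04],[0,0,0],[0,0,0]],"twist":[0,0,0,0]}'; python3 -c "
from workcell import manip
print(manip.hand_in())"
```

```text
clock: 17.1
position: [0.5122, -0.1334, 0.3196]
ee_rot: [0.836, 0.548, -0.0, -0.0]
ft_force: [0.0, -0.9, -0.4]
grip_width: 0.347
grasp_force: 0.0
the job is handed in; nothing more can be done
None
```

The cover is shut, its fastener is turned clockwise to its stop, the hand is clear, and the job was handed in at 17.1 s; the front edge still measured roughly 1.5 mm above the deck, near the limit of the camera's accuracy.

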